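# Hold the frame upright square

### The job

The upright of the aluminium frame on the breadboard hangs on one loose bolt and leans to one side. Pick up the red triangular square, lay it flat on the board in the tight corner, on the side the upright leans towards, and press it home without ramming it until one leg is flush along the rail and the other flush along the upright, so that the upright stands square to the rail. Finish while still gripping the square and pressing it firmly against both so the bolt could be tightened, with the gripper touching only the square and the other things left where they are.

Things in the scene. Friction and masses are not known exactly. Their poses are not given: they have to be found in the camera images.
- square: Red aluminium triangular square, 0.34 kg, 18 mm thick, lying flat: two legs 150 x 22 mm at a right angle, a brace 16 mm wide across their ends. Origin on the underside, 50 mm in from both outer faces (planes x = -50 and y = -50 mm); x and y run along the legs away from the heel, z up. The last 8 mm of each outer face at the heel are notched away. Mirror-symmetric: either leg may go on the rail.
- square_heel (a point): Point on the underside of the square where its two outer faces would meet, at (-50, -50, 0) mm in its frame.
- square_grip (a point): Middle of the brace, at half height: (25, 25, 9) mm in the square's frame. The brace runs at 45 degrees to both legs and is gripped across its 16 mm; it has 59 mm of free space on the heel side and nothing on the other.
- board: Dark steel breadboard 300 mm (its x) by 400 mm (its y), 12 mm thick, fixed to the bench; origin under its centre, so its top is at z = 12 mm. Friction between board, rail, upright and square is about 0.6, so rubbing on one face takes up part of the push on the other.
- rail: Base rail: aluminium profile 30 x 30 mm, 360 mm long along its y, fixed on the board. Origin mid-underside, at the board's top; axes parallel to the board's. The square goes against its face x = -15 mm. A steel T plate with bolt heads, up to 39 mm above the board, lies over rail and foot of the upright, within their widths, clear of the corners.
- upright: Upright: aluminium profile 30 x 30 mm, 220 mm long, flat on the board, black cap at its free end. It leads from mid-rail towards the rail's -x. Origin on the axis of its loose bolt, at board level, 24 mm from the rail's face; it reaches from x = +22 to -199 mm in its own frame (x as the rail's when square); side faces at y = +15 and -15 mm.
- upright_end (a point): Middle of the top edge of the upright's free end, 198 mm from the bolt, 30 mm above the board.
- pivot (a joint): Angle of the upright about its loose bolt (rad), counter-clockwise from above; 0 = square to the rail. Positive: free end swung to the rail's -y side, tight corner is corner_right; negative: corner_left. Dry friction about 0.25 N m (2 N at the square's far end); stays where left. Starts within 0.11 either way.
- corner_left (a point): Corner on the rail's +y side: where the rail's face and the upright's side face meet at board level when the upright is square, at (-15, 15, 0) mm in the rail's frame.
- corner_right (a point): The same on the rail's -y side, at (-15, -15, 0) mm in the rail's frame.
- tray: Blue screw tray 90 x 130 x 35 mm on the bench, left alone; origin under its centre.
- hexdriver: Orange-handled hex driver 140 mm long, 28 mm thick, lying on the board along its near edge (board frame about x = -127, y = -111 mm), left alone; origin near its middle.
- reagent: Glass reagent bottle 70 mm across, 140 mm high, left alone; origin under its centre.
- slidebox: Green slide box 87 x 102 x 36 mm, left alone; origin under its centre.
There are look-alikes about, which are no part of the job. Of the things that look like the square, the smaller one is meant.

How it is judged (in metres and radians):
On the way:
1. the square is picked up, clear of the bench (height (world z) of square above 0.02 m and contact force between the fingers and square above 5 N), for 0.2 s.
At the end, for the whole second after the job is handed in: Square gripped (over 12 N), flat on the board (within 4 mm, 0.04 rad), heel within 5 mm of a corner, legs within 0.015 rad of the rail's directions, pressing over 2 N on rail and over 2 N on upright; upright within 0.015 rad of square; all still; the robot touches neither rail nor upright (contact force between square and rail above 2 N and contact force between square and upright above 2 N and contact force between the fingers and square above 12 N and value of joint pivot between -0.015 and 0.015 rad and (angle between the x axis of square and the x axis of rail, either way round below 0.015 rad or angle between the x axis of square and the y axis of rail, either way round below 0.015 rad) and (horizontal distance between square_heel and corner_left below 0.005 m or horizontal distance between square_heel and corner_right below 0.005 m) and z of square in the frame of board below 0.016 m and angle between square's own z axis and vertical below 0.04 rad and contact force between each of the arm, the fingers and upright below 1 N and contact force between each of the arm, the fingers and rail below 1 N and linear speed of square below 0.02 m/s); the arm keeps its last pose, push and grip.
It fails at once if the square is rammed against the frame (over 60 N) (contact force between square and rail above 60 N or contact force between square and upright above 60 N).
It fails at once if another thing is moved by more than 20 mm (distance of any of tray, hexdriver, reagent, slidebox from where it was at the start of the episode above 0.02 m).
It also fails if it takes over 64 s, if anything falls off the work surface, if the arm or the gripper's body presses on something with over 40 N, if the wrist force passes 120 N, or if a joint passes its speed limit or range.

### The arm

A 7-joint arm with a two-finger parallel gripper is mounted at the origin on the work surface. World frame = base frame: x ahead of the robot, y to its left, z up, the work surface at z = 0. Lengths are in m, angles in degrees, forces in N, time in s.
With the tool pointing down it reaches from about 0.425 to 0.875 m from the base axis. Payload 9.9 kg.
Tool frame: the origin (TCP) lies on the centre line of the jaws, within the pads' length; the fingertips stand 8 mm ahead of it and the grasp point (between the pads) lies 11 mm behind it; z points along the fingers, y is the line along which they close (so a half turn about z gives the same grasp; the last joint's range is limited). The gripper opens to 85 mm and grips with 20 to 120 N. Pads are 22 mm wide; open, the fingers measure 114 mm over their backs; the gripper's body (76 mm by 85 mm) begins 54 mm behind the grasp point. The pads swing forward as they close: fully open they stand 13 mm farther back than shut.
Start: joints at [-4.801, 32.985, 1.427, 82.34, -0.859, 64.687, -3.237], TCP at [0.675, 0, 0.239] pointing down, gripper open.
Joint ranges: [-157.87, 157.87], [-19.46, 123.44], [-87.15, 90], [11.01, 140.99], [-62.26, 242.26], [9.8, 113.94], [-161.44, 161.44]. Speed limits (degrees/s): [127.2, 127.2, 172.46, 172.46, 180, 180, 180].

### API

Orientations are given as [roll, pitch, yaw] about the fixed x, y, z axes, in that order (R = Rz(yaw) Ry(pitch) Rx(roll)).
In Python, from plant import arm gives the robot as it stands.
- The arm moves only by the tool apply_moves, never from a script. Its argument "deltas" is a list that holds one entry, the list of rows, each a list of 6 numbers: the shift along the tool's x, y, z in units of 30 mm (1.0 is 30 mm), then the turn, a rotation vector about the tool's x, y, z in units of 8 degrees (1.0 is 8 degrees). In form: [[[dx, dy, dz, ax, ay, az], ...]]. A call has 1 to 8 rows; each row is the pose to reach, as a shift and turn from the pose commanded when the call began, along the tool's axes at that moment; what a row does not reach only later rows make up. A row lasts 1/10 s, in which the tool goes at most 50 mm and 8.59 degrees, less where a joint would pass 70% of its speed; a pose out of reach is approached as far as the arm can. A call with a gripper value outside its range is refused whole. "jaw" is the opening, from 0 (shut) to 1 (fully open), set as the call begins (left out, the last holds). The fingers move at their own pace and stop on an object; "grip_force" is the grip in N (left out, the last holds). Time passes only in rows, so rows that repeat a pose let the fingers close. It gives the time, the measured TCP pose, the force, the opening and the grip force at its end, in the units of the state.
- arm.get_state(): the state, without advancing time (a new reading comes with each control period).
- arm.capture(name): name is "scene" or "side" or "wrist"; returns a dict with "color" (400x640x3 uint8, red, green, blue), "range_z" (400x640 float32, m along the optical axis (not along the pixel's ray), 0 where there is no reading), "K" (3x3 intrinsics, pixels), "R" (3x3) and "t" (3): a world point X has camera coordinates R X + t; the wrist camera has in their place "tool_from_camera" (4x4, takes a point from camera to tool coordinates, whose origin is the TCP and whose axes are the flange's). Camera axes: x right, y down, z forward; pixel columns grow to the right and rows downward; lengths in m; the calibration is good to about 2 mm. The wrist camera is an equidistant fisheye: a pixel r from the principal point sees the ray r / f radians off the axis. A picture is of the moment at which its call begins: read the wrist's pose just before it.
- arm.sign_off(): hands the job in; it is judged then, once.
The state is a dict: "t": time; "joint_pos": joint angles; "qd": joint speeds; "tau": joint torques, N m; "ee_pos": TCP position; "eef_rot": TCP orientation; "contact_force": force on the tool from outside, world axes, zero at the start; "torque": the same for the moment, N m; "gripper_width": opening from 0.0 (shut) to 1.0 (fully open); "grip_force": force on a finger pad.
Only numpy, scipy, OpenCV 4.12 (cv2) and the standard library are available. Lean on these libraries where they do the work, as an engineer would, in place of code of your own. Each camera call takes 0.05 s, during which the arm holds its last target. There are 200 camera calls.

## Working session

There is one attempt and no reset: what is moved stays moved. The work goes in short steps, Python scripts to look and compute and a tool call to move; the robot and the scene stay as the last step left them, time stands still between calls to the robot, and variables do not carry over. Pictures are saved under pics/ and viewed, at most 10 in all, crops included, and the job is handed in when it is done.

Besides the shell and the picture viewer there is one more tool, called after "Emit:" as a command line: name --argument value ..., lists and objects as JSON in quotes. apply_moves: Moves the arm, as the interface text tells. Its arguments: {"type":"object","properties":{"deltas":{"type":"array"},"jaw":{"type":"number"},"grip_force":{"type":"number"}},"required":["deltas"]}

```bash
ls; mkdir -p pics
cat > h.py <<'E'
import numpy as np, cv2
from plant import arm
def cap(n):
    c=arm.capture(n); c={k:(np.array(v) if not isinstance(v,str) else v) for k,v in c.items()}; return c
def cloud(c):
    h,w=c['range_z'].shape; u,v=np.meshgrid(np.arange(w),np.arange(h)); z=c['range_z']
    K=c['K']; P=np.stack([(u-K[0,2])/K[0,0]*z,(v-K[1,2])/K[1,1]*z,z],-1)
    return (P-c['t'])@c['R']
def ray(c,uv,zp):
    uv=np.atleast_2d(uv).astype(float); K=c['K']
    d=np.c_[(uv[:,0]-K[0,2])/K[0,0],(uv[:,1]-K[1,2])/K[1,1],np.ones(len(uv))]@c['R']
    o=-c['R'].T@c['t']; s=(zp-o[2])/d[:,2]; return o+d*s[:,None]
def save(n,im): cv2.imwrite('pics/'+n+'.png',cv2.cvtColor(np.ascontiguousarray(im),cv2.COLOR_RGB2BGR))
E
python3 - <<'E'
from h import *
s=arm.get_state(); print(s)
for n in('scene','side'):
    c=cap(n); save(n+'0',c['color']); np.savez(n+'0.npz',**c); print(n,c['K'],-c['R'].T@c['t'])
E
```

```text
pics
{'t': 0.0, 'joint_pos': array([-4.8024209 , 33.03347046,  1.42332134, 82.38651803, -0.86172782,
       64.68754376, -3.2354235 ]), 'qd': array([-0.02726015, -0.02353624,  0.03054105, -0.12286186, -0.07769365,
        0.01707727, -0.05663493]), 'tau': array([ 1.10782021e-03, -7.65753937e+01,  2.25157209e+00, -2.85965914e+01,
        1.54639565e-02,  1.25475466e-02,  7.09064329e-05]), 'ee_pos': array([6.74550625e-01, 3.21256483e-05, 2.38432568e-01]), 'eef_rot': array([-1.79903055e+02,  2.95055791e-03,  9.00039087e+01]), 'contact_force': array([-0.57143115,  0.42988813, -0.14896289]), 'torque': array([ 0.04496735, -0.06062488, -0.00693311]), 'grip_force': 0.0, 'gripper_width': 1.0041027393613255}
scene [[485.5045034    0.         323.6255925 ]
 [  0.         485.5045034  190.14259785]
 [  0.           0.           1.        ]] [1.27226845 0.12809767 1.47619633]
side [[364.08174656   0.         320.7984485 ]
 [  0.         364.08174656 203.47303651]
 [  0.           0.           1.        ]] [ 0.1472027  -0.72377431  0.81524426]
```

View pics/scene0.png

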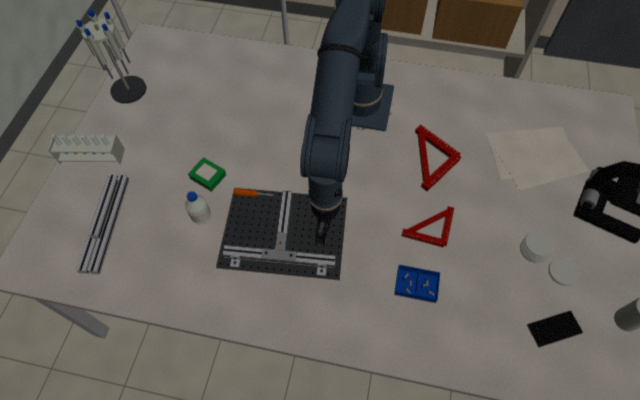

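View pics/side0.png

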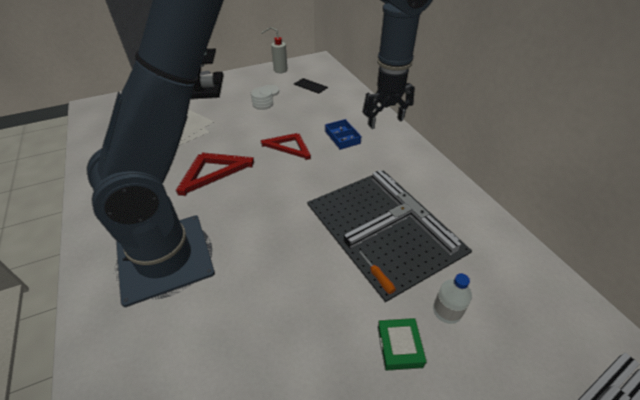

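The scene view shows two red triangular squares, one at about (437,158), which is larger, and one at (430,229), which is smaller and so the candidate. The board is centred near (283,235), with the rail along (280,258) and the upright running from (281,248) to (287,193). The hex driver is at (250,193), the tray at (418,283), the bottle at (198,208) and the slide box at (207,173). The look-alike profiles at (105,222) are not part of the job.

Run:
```python
from h import *
c=dict(np.load('scene0.npz')); P=cloud(c); im=c['color']
hsv=cv2.cvtColor(im,cv2.COLOR_RGB2HSV)
m=(((hsv[...,0]<8)|(hsv[...,0]>172))&(hsv[...,1]>150)&(hsv[...,2]>60)).astype(np.uint8)
for q in cv2.findContours(m,cv2.RETR_EXTERNAL,cv2.CHAIN_APPROX_NONE)[0]:
    if cv2.contourArea(q)<150: continue
    _,t=cv2.minEnclosingTriangle(q); X=ray(c,t.reshape(-1,2),.018)
    mm=np.zeros_like(m); cv2.drawContours(mm,[q],-1,1,-1); z=P[...,2][(mm*m)>0]
    print(cv2.contourArea(q),t.reshape(-1,2).round(1).tolist(),X[:,:2].round(4).tolist(),[np.linalg.norm(X[i]-X[i-1]).round(4) for i in range(3)],'z',np.percentile(z,[5,50,95]).round(4))
a=cv2.resize(im[180:290,200:360],None,fx=5,fy=5,interpolation=cv2.INTER_CUBIC)
a=cv2.convertScaleAbs(a,alpha=1.6)
save('crop_frame',a)
b=cv2.resize(im[115:255,390:480],None,fx=4,fy=4,interpolation=cv2.INTER_CUBIC); save('crop_red',b)
# heights over board
for (u,v) in [(286,200),(284,225),(282,240),(240,253),(320,260),(260,225),(320,250),(225,260)]:
    print(u,v,P[v,u].round(4))
```

```text
971.5 [[453.8999938964844, 204.0], [395.29998779296875, 233.39999389648438], [445.70001220703125, 247.10000610351562]] [[0.3918, 0.3885], [0.5433, 0.2069], [0.5587, 0.3743]] [np.float64(0.1675), np.float64(0.2365), np.float64(0.1681)] z [0.0105 0.017  0.0223]
1377.5 [[423.1000061035156, 193.6999969482422], [463.0, 155.6999969482422], [415.1000061035156, 120.9000015258789]] [[0.3726, 0.2807], [0.183, 0.4055], [0.0581, 0.217]] [np.float64(0.3208), np.float64(0.227), np.float64(0.2261)] z [0.0161 0.0227 0.0287]
286 200 [ 0.5072 -0.174   0.042 ]
284 225 [ 0.5997 -0.1574  0.0405]
282 240 [ 0.6585 -0.148   0.052 ]
240 253 [ 0.7271 -0.2689  0.0452]
320 260 [ 0.6967 -0.0148  0.042 ]
260 225 [ 0.6015 -0.2429  0.0089]
320 250 [ 0.6494 -0.0255  0.0097]
225 260 [ 0.7471 -0.3191  0.0099]
```

View pics/crop_frame.png

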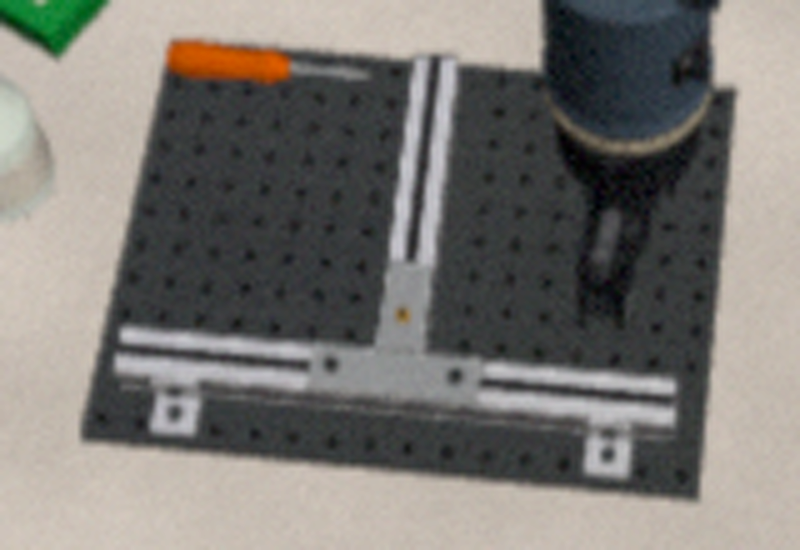

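View pics/crop_red.png

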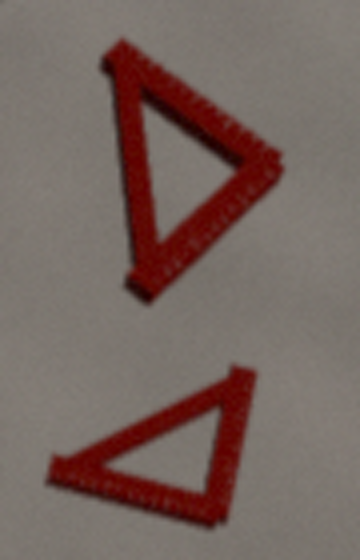

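The close crop confirms the small square as the lower triangle at scene (430,229), with legs of about 150 mm and a top near 17 mm. The upright's free end leans to the rail's -y side, which is left in the image. Next I'll fit both cameras for accuracy.

Run:
```python
from h import *
def fit(p):
    r=cv2.minAreaRect(p.astype(np.float32)*1000); return r
for n in('scene','side'):
    c=dict(np.load(n+'0.npz')); P=cloud(c); im=c['color']; hsv=cv2.cvtColor(im,cv2.COLOR_RGB2HSV)
    x,y,z=P[...,0],P[...,1],P[...,2]
    ok=(c['range_z']>0)&(hsv[...,1]<60)
    # bright strips in board area, cast onto top plane z=.042
    m=(ok&(hsv[...,2]>(110 if n=='scene' else 100))&(z>.03)&(z<.06)&(x>.45)&(x<.85)&(y>-.36)&(y<.06)).astype(np.uint8)
    v,u=np.nonzero(m); X=ray(c,np.c_[u,v],.042)[:,:2]
    # crude split using yaw guess
    a=np.radians(6.8); R=np.array([[np.cos(a),np.sin(a)],[-np.sin(a),np.cos(a)]]); L=X@R.T
    print(n,len(L)); h=np.histogram(L[:,0],bins=np.arange(.3,.85,.01)); print([(round(b,2),k) for b,k in zip(h[1],h[0]) if k])
    np.save(n+'_pts.npy',X)
    # board mask
    mr=(((hsv[...,0]<8)|(hsv[...,0]>172))&(hsv[...,1]>150)&(hsv[...,2]>60)).astype(np.uint8)
    for q in cv2.findContours(mr,cv2.RETR_EXTERNAL,cv2.CHAIN_APPROX_NONE)[0]:
        if cv2.contourArea(q)<150: continue
        _,t=cv2.minEnclosingTriangle(q); 
        for zz in(0.,.018): print(zz,ray(c,t.reshape(-1,2),zz)[:,:2].round(4).tolist())
```

```text
scene 460
[(np.float64(0.45), np.int64(10)), (np.float64(0.46), np.int64(12)), (np.float64(0.47), np.int64(14)), (np.float64(0.48), np.int64(11)), (np.float64(0.49), np.int64(13)), (np.float64(0.5), np.int64(13)), (np.float64(0.51), np.int64(11)), (np.float64(0.52), np.int64(13)), (np.float64(0.53), np.int64(15)), (np.float64(0.54), np.int64(11)), (np.float64(0.55), np.int64(13)), (np.float64(0.56), np.int64(16)), (np.float64(0.57), np.int64(9)), (np.float64(0.58), np.int64(14)), (np.float64(0.59), np.int64(15)), (np.float64(0.6), np.int64(3)), (np.float64(0.66), np.int64(9)), (np.float64(0.67), np.int64(99)), (np.float64(0.68), np.int64(25)), (np.float64(0.69), np.int64(132)), (np.float64(0.7), np.int64(2))]
0.0 [[0.3809, 0.3917], [0.5343, 0.2079], [0.5499, 0.3773]]
0.018 [[0.3918, 0.3885], [0.5433, 0.2069], [0.5587, 0.3743]]
0.0 [[0.3615, 0.2825], [0.1696, 0.409], [0.0431, 0.2181]]
0.018 [[0.3726, 0.2807], [0.183, 0.4055], [0.0581, 0.217]]
side 1101
[(np.float64(0.44), np.int64(5)), (np.float64(0.45), np.int64(21)), (np.float64(0.46), np.int64(24)), (np.float64(0.47), np.int64(21))
[... 321 characters left out ...]
57), np.int64(18)), (np.float64(0.58), np.int64(19)), (np.float64(0.59), np.int64(19)), (np.float64(0.6), np.int64(18)), (np.float64(0.61), np.int64(20)), (np.float64(0.62), np.int64(22)), (np.float64(0.63), np.int64(25)), (np.float64(0.64), np.int64(17)), (np.float64(0.65), np.int64(16)), (np.float64(0.66), np.int64(82)), (np.float64(0.67), np.int64(249)), (np.float64(0.68), np.int64(122)), (np.float64(0.69), np.int64(207)), (np.float64(0.7), np.int64(4))]
0.0 [[0.1837, 0.433], [0.0479, 0.2245], [0.3956, 0.2941]]
0.018 [[0.1829, 0.4075], [0.0501, 0.2036], [0.3901, 0.2717]]
0.0 [[0.5409, 0.2207], [0.5574, 0.3977], [0.3801, 0.4146]]
0.018 [[0.5322, 0.1998], [0.5483, 0.3729], [0.3749, 0.3894]]
```

Run:
```python
from h import *
a=np.radians(6.8); R=np.array([[np.cos(a),np.sin(a)],[-np.sin(a),np.cos(a)]])
for n in('scene','side'):
    X=np.load(n+'_pts.npy'); L=X@R.T
    A=X[(L[:,0]>.662)&(L[:,0]<.705)]; U=X[L[:,0]<.59]
    for nm,p in(('rail',A),('up',U)):
        if nm=='up':  # robust
            k=np.abs((p@R.T)[:,1]-np.median((p@R.T)[:,1]))<.03; p=p[k]
        r=cv2.minAreaRect((p*1000).astype(np.float32)); vx,vy,x0,y0=cv2.fitLine((p*1000).astype(np.float32),cv2.DIST_HUBER,0,.01,.01).ravel()
        print(n,nm,r,'dir',np.degrees(np.arctan2(vy,vx)).round(2),x0,y0)
```

```text
scene rail ((707.1912231445312, -147.5808868408203), (28.119340896606445, 352.520751953125), 6.04899787902832) dir -83.94 712.7565 -145.4028
scene up ((544.2173461914062, -169.95481872558594), (138.88050842285156, 27.625354766845703), 7.895636081695557) dir 7.31 541.0812 -165.03564
side rail ((703.6245727539062, -146.05499267578125), (36.55962371826172, 359.4532165527344), 6.222740650177002) dir -83.81 703.15045 -155.34091
side up ((541.9548950195312, -168.70175170898438), (140.44491577148438, 30.493995666503906), 8.03960132598877) dir 7.65 543.0494 -172.87215
```

Emit:
apply_moves --deltas '[[[1.5, -1.5, 0, 0, 0, -1], [3, -3, 0, 0, 0, -2], [5, -4, 0, 0, 0, -3], [6.5, -4.5, 0, 0, 0, -4], [8, -5, 0, 0, 0, -5], [9, -5.5, 0, 0, 0, -5], [9.5, -6, 0, 0, 0, -5], [9.5, -6, 0, 0, 0, -5]]]'

```text
t: 0.9
ee_pos: [0.4906, 0.2914, 0.2392]
eef_rot: [180.0, -0.2, 130.5]
contact_force: [-0.8, 1.1, -0.3]
gripper_width: 1.0
grip_force: 0.0
```

```bash
cat >> h.py <<'E'
from scipy.spatial.transform import Rotation as Rot
def wrist(save_as=None):
    s=arm.get_state(); c=cap('wrist'); T=np.eye(4); T[:3,:3]=Rot.from_euler('xyz',s['eef_rot'],degrees=True).as_matrix(); T[:3,3]=s['ee_pos']
    c['W']=T@c['tool_from_camera']; 
    if save_as: save(save_as,c['color'])
    return c
def wray(c,uv,zp):
    uv=np.atleast_2d(uv).astype(float); K=c['K']; d=(uv-[K[0,2],K[1,2]])/[K[0,0],K[1,1]]
    th=np.linalg.norm(d,axis=1)+1e-9; v=np.c_[d/th[:,None]*np.sin(th)[:,None],np.cos(th)]@c['W'][:3,:3].T
    o=c['W'][:3,3]; return o+v*((zp-o[2])/v[:,2])[:,None]
def redmask(im):
    hsv=cv2.cvtColor(im,cv2.COLOR_RGB2HSV)
    return (((hsv[...,0]<8)|(hsv[...,0]>172))&(hsv[...,1]>150)&(hsv[...,2]>50)).astype(np.uint8)
E
python3 - <<'E'
from h import *
c=wrist('w1'); print(c['K'],c['W'].round(3)); m=redmask(c['color'])
for q in cv2.findContours(m,cv2.RETR_EXTERNAL,cv2.CHAIN_APPROX_NONE)[0]:
    if cv2.contourArea(q)<300: continue
    X=wray(c,q.reshape(-1,2),.018)[:,:2]; _,t=cv2.minEnclosingTriangle((X*1000).astype(np.float32).reshape(-1,1,2)); t=t.reshape(-1,2); print(cv2.contourArea(q),t.round(1).tolist(),[np.linalg.norm(t[i]-t[i-1]).round(1) for i in range(3)])
np.savez('w1.npz',**c)
E
```

```text
[[309.70691629   0.         321.43328462]
 [  0.         309.70691629 200.26984457]
 [  0.           0.           1.        ]] [[ 0.76   0.615  0.209  0.437]
 [ 0.65  -0.72  -0.244  0.356]
 [ 0.     0.321 -0.947  0.374]
 [ 0.     0.     0.     1.   ]]
8361.0 [[384.0, 393.5], [552.9000244140625, 377.5], [537.7999877929688, 210.10000610351562]] [np.float32(239.3), np.float32(169.7), np.float32(168.0)]
5440.0 [[228.10000610351562, 381.20001220703125], [378.8999938964844, 282.1000061035156], [-20.799999237060547, 197.5]] [np.float32(309.3), np.float32(180.4), np.float32(408.5)]
```

View pics/w1.png

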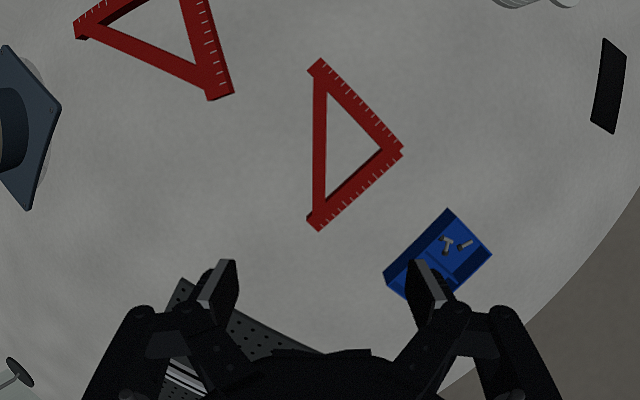

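The wrist view shows the small square with its heel at (402,150) and its brace along column 319. The larger one is at the top left, around (150,40). Measured heels are wrist (0.553,0.378), scene (0.559,0.374) and side (0.548,0.373), which agree. I'll move over the brace with the jaws half open.

Emit:
apply_moves --deltas '[[[0.84, -0.12, 1, 0, 0, 0.1], [0.84, -0.12, 2.2, 0, 0, 0.1], [0.84, -0.12, 3.4, 0, 0, 0.1], [0.84, -0.12, 4.4, 0, 0, 0.1], [0.84, -0.12, 4.6, 0, 0, 0.1], [0.84, -0.12, 4.6, 0, 0, 0.1]]]' --jaw 0.6

```text
t: 1.55
ee_pos: [0.4763, 0.3008, 0.1007]
eef_rot: [-179.9, 0.0, 129.1]
contact_force: [0.1, -1.2, 0.4]
gripper_width: 0.6
grip_force: 0.0
```

Run:
```python
from h import *
c=wrist('w2'); s=arm.get_state(); print(s['ee_pos'],s['eef_rot'],s['gripper_width'])
m=redmask(c['color'])
for q in cv2.findContours(m,cv2.RETR_CCOMP,cv2.CHAIN_APPROX_NONE)[0]:
    if cv2.contourArea(q)<1500: continue
    X=wray(c,q.reshape(-1,2),.018)[:,:2]; _,t=cv2.minEnclosingTriangle((X*1000).astype(np.float32).reshape(-1,1,2)); t=t.reshape(-1,2); print(cv2.contourArea(q),t.round(1).tolist(),[np.linalg.norm(t[i]-t[i-1]).round(1) for i in range(3)])
```

```text
[0.47681782 0.30149002 0.10187428] [1.79994848e+02 2.06941509e-02 1.29138000e+02] 0.601146471882419
19438.5 [[553.0999755859375, 378.3999938964844], [537.5999755859375, 209.0], [384.3999938964844, 393.79998779296875]] [np.float32(169.5), np.float32(170.1), np.float32(240.1)]
7640.0 [[520.9000244140625, 262.3999938964844], [433.8999938964844, 368.29998779296875], [530.0999755859375, 359.5]] [np.float32(97.6), np.float32(137.1), np.float32(96.6)]
10387.5 [[265.29998779296875, 360.70001220703125], [386.6000061035156, 280.8999938964844], [-179.10000610351562, 170.1999969482422]] [np.float32(483.5), np.float32(145.2), np.float32(576.5)]
```

View pics/w2.png

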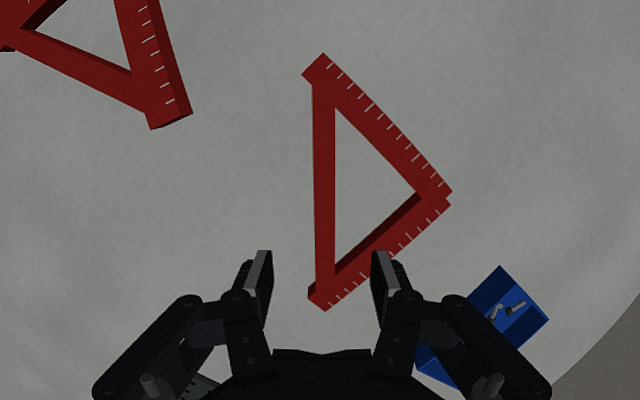

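The view at 100 mm shows the heel at (450,198), the brace along columns 313–336 and the jaws clear either side. The brace middle comes out at (0.471,0.310) two ways. I'll descend, then close.

Emit:
apply_moves --deltas '[[[0.31, 0.06, 0, 0, 0, -0.08], [0.31, 0.06, 1, 0, 0, -0.08], [0.31, 0.06, 2, 0, 0, -0.08], [0.31, 0.06, 2.7, 0, 0, -0.08], [0.31, 0.06, 3.0, 0, 0, -0.08], [0.31, 0.06, 3.0, 0, 0, -0.08]]]'

```text
t: 2.2
ee_pos: [0.4714, 0.3109, 0.0114]
eef_rot: [-180.0, -0.0, 129.9]
contact_force: [0.0, -0.3, 0.1]
gripper_width: 0.601
grip_force: 0.0
```

Emit:
apply_moves --deltas '[[[0, 0, 0, 0, 0, 0], [0, 0, 0, 0, 0, 0], [0, 0, 0, 0, 0, 0], [0, 0, 0, 0, 0, 0], [0, 0, 0, 0, 0, 0], [0, 0, 0, 0, 0, 0]]]' --jaw 0 --grip_force 70

```text
t: 2.8
ee_pos: [0.4722, 0.3108, 0.0128]
eef_rot: [179.9, 0.0, 129.8]
contact_force: [-1.2, -1.3, 8.0]
gripper_width: 0.162
grip_force: 69.0
```

Emit:
apply_moves --deltas '[[[0, 0, -0.3, 0, 0, 0], [0, 0, -1.2, 0, 0, 0], [0, 0, -2.4, 0, 0, 0], [0, 0, -3.4, 0, 0, 0], [0, 0, -4.0, 0, 0, 0], [0, 0, -4.0, 0, 0, 0], [0, 0, -4.0, 0, 0, 0], [0, 0, -4.0, 0, 0, 0]]]'

```text
t: 3.6
ee_pos: [0.4709, 0.3098, 0.1301]
eef_rot: [-179.9, -0.0, 129.8]
contact_force: [-0.2, 0.4, -3.3]
gripper_width: 0.165
grip_force: 68.8
```

```bash
cat >> h.py <<'E'
def board(c,zlo=None):
    pass
E
python3 - <<'E'
from h import *
c=wrist('w3'); s=arm.get_state(); print(s['ee_pos'],s['eef_rot'],s['gripper_width'],s['contact_force'])
m=redmask(c['color'])
# top face of square at tool z: underside ~ fingertip; evaluate several heights
for zz in (.018-.012,.018-.011,.018-.009):
  for q in cv2.findContours(m,cv2.RETR_CCOMP,cv2.CHAIN_APPROX_NONE)[0]:
    if cv2.contourArea(q)<4500: continue
    X=wray(c,q.reshape(-1,2),s['ee_pos'][2]+zz)
    Rw=Rot.from_euler('xyz',s['eef_rot'],degrees=True).as_matrix(); Xt=((X-s['ee_pos'])@Rw)[:,:2]
    _,t=cv2.minEnclosingTriangle((Xt*1000).astype(np.float32).reshape(-1,1,2)); t=t.reshape(-1,2); print(zz,cv2.contourArea(q),t.round(1).tolist(),[np.linalg.norm(t[i]-t[i-1]).round(1) for i in range(3)])
E
```

```text
[0.47087702 0.30977236 0.13001943] [-1.79862224e+02 -8.95097498e-03  1.29842947e+02] 0.16660432864376692 [-0.64636396 -0.01688719 -2.99548489]
0.005999999999999998 21297.0 [[122.5999984741211, -15.399999618530273], [-59.400001525878906, -5.900000095367432], [-13.5, 120.0999984741211]] [np.float32(192.1), np.float32(182.2), np.float32(134.1)]
0.005999999999999998 9738.5 [[57.29999923706055, -43.099998474121094], [159.6999969482422, -74.4000015258789], [154.89999389648438, -223.60000610351562]] [np.float32(205.3), np.float32(107.0), np.float32(149.3)]
0.006999999999999999 21297.0 [[122.30000305175781, -15.300000190734863], [-58.29999923706055, -5.800000190734863], [-12.800000190734863, 119.19999694824219]] [np.float32(190.6), np.float32(180.8), np.float32(133.1)]
0.006999999999999999 9738.5 [[154.39999389648438, -221.89999389648438], [57.5, -42.70000076293945], [159.10000610351562, -73.80000305175781]] [np.float32(148.2), np.float32(203.7), np.float32(106.2)]
0.009 21297.0 [[-11.300000190734863, 117.4000015258789], [121.69999694824219, -15.0], [-56.099998474121094, -5.699999809265137]] [np.float32(131.0), np.float32(187.6), np.float32(178.0)]
0.009 9738.5 [[153.3000030517578, -218.39999389648438], [57.900001525878906, -42.0], [157.89999389648438, -72.69999694824219]] [np.float32(145.8), np.float32(200.5), np.float32(104.5)]
```

View pics/w3.png

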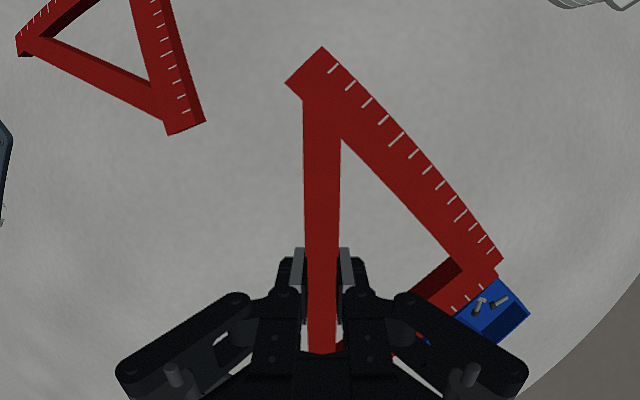

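The square is held along the brace, with its visible leg edge running from (323,47) to (503,262). In the tool frame that edge lies on x+y≈106.7 mm against 106 expected, at 135.2° against 135. The fixed cameras now have a clear view of the frame, so I'll refine its pose and the obstacles.

```bash
cat > frame.py <<'E'
from h import *
def measure(save_as=None):
  out={}
  for n in('scene','side'):
    c=cap(n); P=cloud(c); im=c['color']; hsv=cv2.cvtColor(im,cv2.COLOR_RGB2HSV)
    if save_as: save(save_as+'_'+n,im)
    x,y,z=P[...,0],P[...,1],P[...,2]
    m=((hsv[...,1]<60)&(hsv[...,2]>105)&(z>.03)&(z<.055)&(x>.44)&(x<.85)&(y>-.38)&(y<.08))
    v,u=np.nonzero(m); X=ray(c,np.c_[u,v],.042)[:,:2]
    a=np.radians(6.1); R=np.array([[np.cos(a),np.sin(a)],[-np.sin(a),np.cos(a)]]); L=(X-[.7055,-.147])@R.T*1000
    rail=L[(abs(L[:,0])<24)&(abs(L[:,1])>45)]; up=L[(L[:,0]<-95)&(abs(L[:,1])<40)]
    # edge lines: per-bin extremes
    def edges(p,ax,step=8):
        o=1-ax; b=np.floor(p[:,ax]/step); E=[]
        for k in np.unique(b):
            q=p[b==k]
            if len(q)>=4: E.append((k*step+step/2,q[:,o].min(),q[:,o].max()))
        E=np.array(E); r=[]
        for j in(1,2):
            k=np.ones(len(E),bool)
            for _ in range(4):
                f=np.polyfit(E[k,0],E[k,j],1); d=abs(E[:,j]-np.polyval(f,E[:,0])); k=d<max(2,1.5*np.median(d))
            r.append((f[0].round(4),f[1].round(1)))
        return r
    print(n,'rail lo/hi slope,off',edges(rail,1),'up lo/hi',edges(up,0),'rail y range',L[abs(L[:,0])<24][:,1].min().round(1),L[abs(L[:,0])<24][:,1].max().round(1),'up end',up[:,0].min().round(1) if len(up) else None)
    for nm,lo,hi in(('blue',100,125),('green',50,85),('orange',9,20)):
        k=(hsv[...,0]>=lo)&(hsv[...,0]<=hi)&(hsv[...,1]>140)&(hsv[...,2]>60)&(x>.3)&(x<.95)&(abs(y)<.55)&(z<.2)&(z>.0)
        if k.sum()>20: print('  ',nm,np.percentile(P[k],[3,97],axis=0).round(3).tolist())
  return
if __name__=='__main__': measure('f1')
E
python3 frame.py
```

```text
scene rail lo/hi slope,off [(np.float64(0.001), np.float64(-11.8)), (np.float64(0.0013), np.float64(13.8))] up lo/hi [(np.float64(0.0343), np.float64(-12.9)), (np.float64(0.0344), np.float64(12.7))] rail y range -179.5 177.4 up end -232.6
   blue [[0.604, -0.453, 0.001], [0.747, 0.357, 0.139]]
   green [[0.407, -0.53, 0.011], [0.502, -0.425, 0.042]]
   orange [[0.487, -0.359, 0.022], [0.513, -0.283, 0.043]]
side rail lo/hi slope,off [(np.float64(0.0003), np.float64(-14.3)), (np.float64(-0.0037), np.float64(12.5))] up lo/hi [(np.float64(0.0373), np.float64(-12.4)), (np.float64(0.0247), np.float64(13.5))] rail y range -178.6 180.9 up end -235.5
   blue [[0.59, -0.464, 0.002], [0.741, 0.363, 0.142]]
   green [[0.399, -0.533, 0.034], [0.493, -0.431, 0.039]]
   orange [[0.483, -0.363, 0.022], [0.508, -0.286, 0.04]]
```

The frame estimate is consistent across both cameras: rail origin (0.7055,-0.147), yaw 6.1°, upright at +0.034 rad, so the tight corner is corner_right. I'll carry the square to a standoff 12 mm and 15 mm off that corner.

Emit:
apply_moves --deltas '[[[-0.35, -0.17, 0, 0, 0, 0], [-1.06, -0.51, 0, 0, 0, 0], [-2.13, -1.03, 0, 0, 0, 0], [-3.37, -1.62, 0, 0, 0, 0], [-4.61, -2.22, 0, 0, 0, 0], [-5.85, -2.82, 0, 0, 0, 0], [-7.09, -3.42, 0, 0, 0, 0], [-8.33, -4.02, 0, 0, 0, 0]]]'

```text
t: 4.55
ee_pos: [0.539, 0.0384, 0.131]
eef_rot: [-180.0, 0.0, 129.8]
contact_force: [0.3, -0.2, -3.1]
gripper_width: 0.165
grip_force: 68.8
```

Emit:
apply_moves --deltas '[[[-1.22, -0.59, 0, 0, 0, -0.2], [-2.5, -1.2, 0, 0, 0, -0.5], [-3.8, -1.83, 0, 0, 0, -0.8], [-5.1, -2.46, 0, 0, 0, -1.1], [-6.4, -3.08, 0, 0, 0, -1.41], [-7.6, -3.66, 0, 0, 0, -1.41], [-8.5, -4.1, 0, 0, 0, -1.41], [-9.1, -4.38, 0, 0, 0, -1.41]]]'

```text
t: 5.35
ee_pos: [0.6119, -0.2572, 0.1305]
eef_rot: [-179.9, -0.0, 140.9]
contact_force: [-0.2, 0.1, -3.0]
gripper_width: 0.169
grip_force: 68.8
```

```bash
cat > ik.py <<'E'
from h import *
O=np.array([.7055,-.147]); A=np.radians(6.1)
def report():
    s=arm.get_state(); p=s['ee_pos']; yaw=s['eef_rot'][2]
    d=p[:2]-O; r=np.array([[np.cos(A),np.sin(A)],[-np.sin(A),np.cos(A)]]); q=r@d*1000; F=r@s['contact_force'][:2]
    print('t',round(s['t'],2),'rail xy mm',q.round(1),'heel vs corner',(q+[90,90]).round(1),'z',(p[2]*1000).round(1),'rpy',s['eef_rot'].round(2),'F rail',F.round(1),'Fz',s['contact_force'][2].round(1),'M',s['torque'].round(2),'grip',round(s['grip_force'],1))
if __name__=='__main__': report()
E
python3 ik.py
```

```text
t 5.35 rail xy mm [-104.8  -99.7] heel vs corner [-14.8  -9.7] z 130.5 rpy [-1.7989e+02 -1.0000e-02  1.4091e+02] F rail [-0.2  0.1] Fz -3.0 M [-0.06  0.08  0.02] grip 68.8
```

Emit:
apply_moves --deltas '[[[-0.19, -0.06, 0.4, 0, 0, 0], [-0.19, -0.06, 1.2, 0, 0, 0], [-0.19, -0.06, 2.0, 0, 0, 0], [-0.19, -0.06, 2.5, 0, 0, 0], [-0.19, -0.06, 2.6, 0, 0, 0], [-0.19, -0.06, 2.6, 0, 0, 0], [-0.19, -0.06, 2.6, 0, 0, 0]]]'

```text
t: 6.05
ee_pos: [0.617, -0.2575, 0.0542]
eef_rot: [180.0, 0.1, 141.1]
contact_force: [0.6, 0.0, -3.4]
gripper_width: 0.168
grip_force: 68.8
```

Run:
```python
from ik import *
report()
c=cap('scene'); im=c['color']; a=cv2.resize(im[180:290,200:360],None,fx=5,fy=5,interpolation=cv2.INTER_CUBIC)
w=wrist(); a=cv2.convertScaleAbs(a,alpha=1.6); b=cv2.convertScaleAbs(w['color'],alpha=1.4)
np.savez('w4.npz',**w)
cv=np.vstack([cv2.resize(a,(436,300)),cv2.resize(b,(480,300))[:, :436]]); save('w4',b); save('s4',a)
```

```text
t 6.05 rail xy mm [ -99.7 -100.5] heel vs corner [ -9.7 -10.5] z 54.2 rpy [1.7997e+02 8.0000e-02 1.4114e+02] F rail [ 0.6 -0. ] Fz -3.4 M [-0.02  0.1  -0.02] grip 68.8
```

View pics/w4.png

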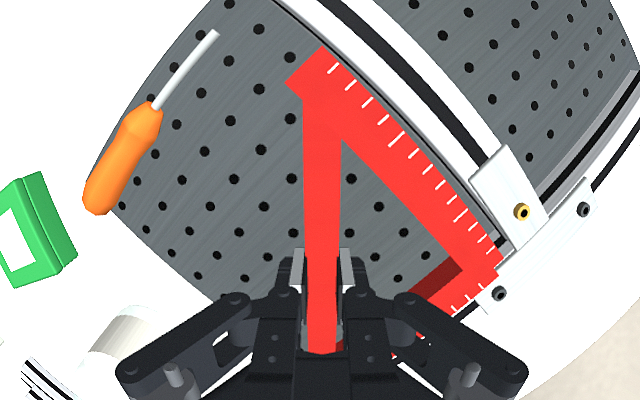

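The wrist view shows the hex driver well clear at (125,160). The square's leg runs parallel to the upright, with a small gap along (325,47)–(500,260), and the heel is at (500,262) beside the T plate. I'll check the upright's edge numerically.

Run:
```python
from ik import *
c=dict(np.load('w4.npz')); im=c['color']; hsv=cv2.cvtColor(im,cv2.COLOR_RGB2HSV)
r=np.array([[np.cos(A),np.sin(A)],[-np.sin(A),np.cos(A)]])
w=(hsv[...,1]<50)&(hsv[...,2]>130); red=redmask(im)
Q=[];S=[]
for v in range(8,200,8):
    u0=int(275+(v-5)*.95)-25 
    k=[u for u in range(u0,u0+80) if w[v,u:u+6].all() and not red[v,u]]
    if k: X=wray(c,[k[0]-.5,v],.042)[0,:2]; q=r@(X-O)*1000; Q.append((v,k[0],*q.round(1)))
    e=np.nonzero(red[v])[0]
    if v>60 and len(e): X=wray(c,[e.max()+.5,v],.054+.0065)[0,:2]; S.append((v,e.max(),*(r@(X-O)*1000).round(1)))
print(*Q,sep='\n');print(*S,sep='\n')
```

```text
(8, 291, np.float64(-199.4), np.float64(-19.5))
(16, 301, np.float64(-193.1), np.float64(-19.2))
(24, 311, np.float64(-186.9), np.float64(-18.9))
(32, 320, np.float64(-181.1), np.float64(-18.8))
(40, 329, np.float64(-175.3), np.float64(-18.6))
(48, 338, np.float64(-169.7), np.float64(-18.4))
(56, 347, np.float64(-164.0), np.float64(-18.1))
(64, 355, np.float64(-158.7), np.float64(-18.2))
(72, 364, np.float64(-153.1), np.float64(-17.8))
(80, 372, np.float64(-147.8), np.float64(-17.7))
(88, 380, np.float64(-142.5), np.float64(-17.5))
(96, 388, np.float64(-137.1), np.float64(-17.3))
(104, 396, np.float64(-131.6), np.float64(-17.1))
(112, 404, np.float64(-126.1), np.float64(-16.8))
(120, 411, np.float64(-120.9), np.float64(-16.8))
(128, 419, np.float64(-115.2), np.float64(-16.4))
(136, 426, np.float64(-109.7), np.float64(-16.3))
(144, 433, np.float64(-104.1), np.float64(-16.2))
(152, 440, np.float64(-98.4), np.float64(-16.0))
(160, 447, np.float64(-92.5), np.float64(-15.8))
(168, 454, np.float64(-86.5), np.float64(-15.5))
(176, 461, np.float64(-80.2), np.float64(-15.1))
(184, 472, np.flo
[... 392 characters left out ...]
79), np.float64(-139.6), np.float64(-25.1))
(112, np.int64(387), np.float64(-134.9), np.float64(-24.9))
(120, np.int64(394), np.float64(-130.3), np.float64(-25.0))
(128, np.int64(401), np.float64(-125.7), np.float64(-25.0))
(136, np.int64(409), np.float64(-120.8), np.float64(-24.7))
(144, np.int64(416), np.float64(-116.0), np.float64(-24.7))
(152, np.int64(422), np.float64(-111.4), np.float64(-25.0))
(160, np.int64(429), np.float64(-106.5), np.float64(-24.9))
(168, np.int64(435), np.float64(-101.7), np.float64(-25.1))
(176, np.int64(442), np.float64(-96.4), np.float64(-25.0))
(184, np.int64(448), np.float64(-91.3), np.float64(-25.1))
(192, np.int64(455), np.float64(-85.7), np.float64(-24.9))
```

The upright slope is +0.035 rad, and the square's leg is parallel to the rail axis to within 0.1°, with a gap of about 7 mm. I'll lower it to the board.

Emit:
apply_moves --deltas '[[[0, 0, 0.3, 0, 0, 0], [0, 0, 0.65, 0, 0, 0], [0, 0, 0.85, 0, 0, 0], [0, 0, 0.92, 0, 0, 0], [0, 0, 0.96, 0, 0, 0], [0, 0, 0.98, 0, 0, 0], [0, 0, 0.98, 0, 0, 0]]]'

```text
t: 6.85
ee_pos: [0.6155, -0.2574, 0.0249]
eef_rot: [-179.9, -0.1, 141.1]
contact_force: [-6.9, 1.4, 11.2]
gripper_width: 0.164
grip_force: 70.8
```

```bash
python3 ik.py
```

```text
t 6.85 rail xy mm [-101.2 -100.2] heel vs corner [-11.2 -10.2] z 24.9 rpy [-1.7995e+02 -7.0000e-02  1.4111e+02] F rail [-6.7  2.1] Fz 11.2 M [ 0.49  1.52 -0.05] grip 70.8
```

Emit:
apply_moves --deltas '[[[0, 0, -0.04, 0, 0, 0], [-0.05, 0.05, -0.04, 0, 0, 0], [-0.1, 0.1, -0.04, 0, 0, 0], [-0.14, 0.14, -0.04, 0, 0, 0], [-0.18, 0.18, -0.04, 0, 0, 0], [-0.18, 0.18, -0.04, 0, 0, 0]]]'

```text
t: 7.45
ee_pos: [0.6245, -0.2566, 0.025]
eef_rot: [180.0, 0.0, 141.1]
contact_force: [-0.1, -0.4, -2.4]
gripper_width: 0.163
grip_force: 69.0
```

```bash
python3 ik.py
```

```text
t 7.45 rail xy mm [ -92.2 -100.4] heel vs corner [ -2.2 -10.4] z 25.0 rpy [1.7998e+02 2.0000e-02 1.4113e+02] F rail [-0.1 -0.4] Fz -2.4 M [ 0.02 -0.07 -0.03] grip 69.0
```

Emit:
apply_moves --deltas '[[[-0.02, 0.02, 0, 0, 0, 0], [-0.04, 0.04, 0, 0, 0, 0], [-0.06, 0.06, 0, 0, 0, 0], [-0.08, 0.08, 0, 0, 0, 0], [-0.08, 0.08, 0, 0, 0, 0]]]'

```text
t: 7.95
ee_pos: [0.626, -0.2564, 0.0249]
eef_rot: [-179.9, -0.1, 141.1]
contact_force: [-5.5, 1.2, 1.3]
gripper_width: 0.168
grip_force: 69.4
```

```bash
python3 ik.py
```

```text
t 7.95 rail xy mm [ -90.7 -100.4] heel vs corner [ -0.7 -10.4] z 24.9 rpy [-1.7991e+02 -1.3000e-01  1.4110e+02] F rail [-5.4  1.8] Fz 1.3 M [0.14 1.13 0.05] grip 69.4
```

Emit:
apply_moves --deltas '[[[0.03, 0.03, 0, 0, 0, 0], [0.06, 0.06, 0, 0, 0, 0], [0.1, 0.1, 0, 0, 0, 0], [0.13, 0.13, 0, 0, 0, 0], [0.16, 0.16, 0, 0, 0, 0], [0.16, 0.16, 0, 0, 0, 0]]]'

```text
t: 8.55
ee_pos: [0.6254, -0.251, 0.0249]
eef_rot: [-179.9, -0.0, 141.1]
contact_force: [-3.7, -3.5, -0.7]
gripper_width: 0.162
grip_force: 69.2
```

```bash
python3 ik.py
```

```text
t 8.55 rail xy mm [-90.7 -94.9] heel vs corner [-0.7 -4.9] z 24.9 rpy [-1.7987e+02 -4.0000e-02  1.4106e+02] F rail [-4.  -3.1] Fz -0.7 M [-0.56  0.89  0.06] grip 69.2
```

Rail contact is steady at about 4 N. I'll continue towards the upright.

Emit:
apply_moves --deltas '[[[0.02, 0.02, 0, 0, 0, 0], [0.04, 0.04, 0, 0, 0, 0], [0.06, 0.06, 0, 0, 0, 0], [0.08, 0.08, 0, 0, 0, 0], [0.1, 0.1, 0, 0, 0, 0], [0.1, 0.1, 0, 0, 0, 0]]]'

```text
t: 9.15
ee_pos: [0.625, -0.2474, 0.025]
eef_rot: [-179.8, 0.0, 141.0]
contact_force: [-3.7, -4.9, -1.0]
gripper_width: 0.159
grip_force: 69.1
```

```bash
python3 ik.py
```

```text
t 9.15 rail xy mm [-90.7 -91.3] heel vs corner [-0.7 -1.3] z 25.0 rpy [-179.85    0.    141.04] F rail [-4.2 -4.5] Fz -1.0 M [-0.96  0.79  0.02] grip 69.1
```

Emit:
apply_moves --deltas '[[[0.02, 0.02, 0, 0, 0, 0], [0.04, 0.04, 0, 0, 0, 0], [0.06, 0.06, 0, 0, 0, 0], [0.08, 0.08, 0, 0, 0, 0], [0.08, 0.08, 0, 0, 0, 0]]]'

```text
t: 9.65
ee_pos: [0.6248, -0.2459, 0.0251]
eef_rot: [-179.8, 0.1, 141.0]
contact_force: [-2.1, -8.1, -2.6]
gripper_width: 0.169
grip_force: 69.0
```

```bash
python3 ik.py
```

```text
t 9.65 rail xy mm [-90.7 -89.7] heel vs corner [-0.7  0.3] z 25.1 rpy [-1.7979e+02  1.1000e-01  1.4098e+02] F rail [-2.9 -7.9] Fz -2.6 M [-1.85  0.55  0.06] grip 69.0
```

Emit:
apply_moves --deltas '[[[-0.01, 0.03, 0.01, 0, 0, 0], [-0.02, 0.06, 0.015, 0, 0, 0], [-0.03, 0.1, 0.02, 0, 0, 0], [-0.035, 0.13, 0.02, 0, 0, 0], [-0.035, 0.13, 0.02, 0, 0, 0], [-0.035, 0.13, 0.02, 0, 0, 0]]]'

```text
t: 10.25
ee_pos: [0.6249, -0.2457, 0.0249]
eef_rot: [-179.5, -0.0, 140.9]
contact_force: [-13.5, -13.5, 8.9]
gripper_width: 0.169
grip_force: 70.4
```

```bash
python3 ik.py
```

```text
t 10.25 rail xy mm [-90.6 -89.6] heel vs corner [-0.6  0.4] z 24.9 rpy [-1.7950e+02 -5.0000e-02  1.4087e+02] F rail [-14.8 -12. ] Fz 8.9 M [-2.53  2.75  0.09] grip 70.4
```

The square is seated, with 15 N on the rail side, 12 N on the upright side and no further travel. I'll check the fit with the wrist camera.

```bash
python3 - <<'E'
from ik import *
report()
c=wrist(); im=c['color']; save('w5',cv2.convertScaleAbs(im,alpha=1.4)); hsv=cv2.cvtColor(im,cv2.COLOR_RGB2HSV)
r=np.array([[np.cos(A),np.sin(A)],[-np.sin(A),np.cos(A)]])
w=(hsv[...,1]<50)&(hsv[...,2]>130); red=redmask(im); Q=[];S=[]
for v in range(4,230,4):
    e=np.nonzero(red[v])[0]
    if not len(e): continue
    u=e.max(); S.append(r@(wray(c,[u+.5,v],.030)[0,:2]-O)*1000)
    # far (other) edge of the dark slot: white->dark
    k=[j for j in range(u+1,min(u+60,634)) if w[v,j:j+4].all()]
    if k:
        d=[j for j in range(k[0]+4,k[0]+60) if hsv[v,min(j,639),2]<90]
        if d: Q.append(np.r_[r@(wray(c,[k[0]-.5,v],.042)[0,:2]-O)*1000, r@(wray(c,[d[0]-.5,v],.042)[0,:2]-O)*1000])
S=np.array(S);Q=np.array(Q); print(S[::5].round(1).tolist()); print(Q[::4].round(1).tolist())
k=S[:,0]<-60; print('square slope',np.polyfit(S[k,0],S[k,1],1))
for a,b in((0,1),(2,3)):
    x,y=Q[:,a],Q[:,b]; k=abs(y-np.median(y))<2.5; print('upright slope',np.polyfit(x[k],y[k],1),k.sum())
E
python3 frame.py
```

```text
t 10.25 rail xy mm [-90.6 -89.6] heel vs corner [-0.6  0.4] z 24.9 rpy [-1.7950e+02 -5.0000e-02  1.4087e+02] F rail [-14.8 -12. ] Fz 8.9 M [-2.53  2.75  0.09] grip 70.4
[[-163.2, -14.0], [-151.2, -14.0], [-139.5, -13.9], [-128.0, -14.0], [-116.4, -14.1], [-104.4, -14.0], [-92.0, -14.0], [-79.0, -14.2], [-65.6, -14.8], [-49.6, -14.1]]
[[-160.2, -13.8, -149.7, -2.7], [-151.4, -13.7, -141.4, -2.9], [-143.0, -13.7, -132.9, -2.6], [-134.7, -13.8, -124.7, -2.8], [-126.3, -13.8, -116.2, -2.7], [-117.7, -13.7, -107.8, -2.8], [-109.0, -13.7, -99.0, -2.8], [-100.3, -13.9, -90.0, -2.9], [-91.1, -13.9, -80.5, -2.8], [-81.3, -13.8, -76.1, -8.5]]
square slope [-4.41440080e-03 -1.46856787e+01]
upright slope [-1.92811099e-04 -1.37946788e+01] 39
upright slope [-0.00318672 -3.18548347] 35
scene rail lo/hi slope,off [(np.float64(0.0038), np.float64(-11.9)), (np.float64(0.0023), np.float64(13.6))] up lo/hi [(np.float64(-0.0129), np.float64(-16.3)), (np.float64(0.0047), np.float64(12.6))] rail y range -179.1 177.4 up end -233.3
   blue [[0.605, -0.453, 0.0], [0.747, 0.357, 0.139]]
   green [[0.406, -0.531, 0.018], [0.502, -0.438, 0.042]]
side rail lo/hi slope,off [(np.float64(-0.0007), np.float64(-14.9)), (np.float64(-0.0038), np.float64(12.6))] up lo/hi [(np.float64(-0.0063), np.float64(-15.5)), (np.float64(-0.0033), np.float64(14.2))] rail y range -178.6 180.9 up end -234.7
   blue [[0.59, -0.464, 0.003], [0.742, 0.362, 0.142]]
   green [[0.399, -0.535, 0.023], [0.493, -0.431, 0.039]]
   orange [[0.483, -0.363, 0.022], [0.508, -0.285, 0.04]]
```

View pics/w5.png

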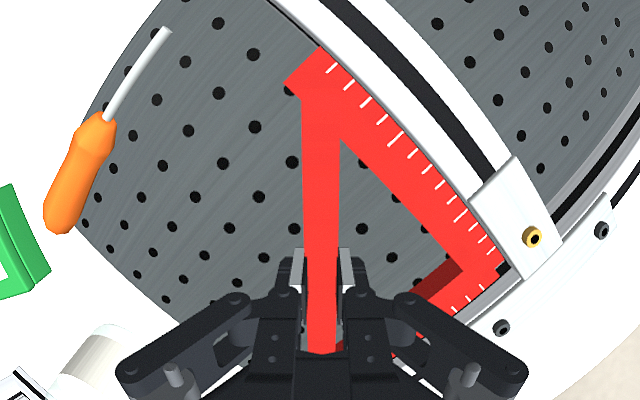

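The wrist view shows the leg flush along the upright from (325,47) to (505,265), with upright slope near 0 and the hex driver not touched. I'll ease the downward load, push slightly harder and check that it's steady.

Emit:
apply_moves --deltas '[[[0, 0.02, -0.01, 0, 0, 0], [0, 0.04, -0.015, 0, 0, 0], [0, 0.05, -0.015, 0, 0, 0], [0, 0.05, -0.015, 0, 0, 0], [0, 0.05, -0.015, 0, 0, 0], [0, 0.05, -0.015, 0, 0, 0], [0, 0.05, -0.015, 0, 0, 0], [0, 0.05, -0.015, 0, 0, 0]]]'

```text
t: 11.2
ee_pos: [0.6249, -0.2457, 0.0249]
eef_rot: [-179.4, -0.1, 140.8]
contact_force: [-14.3, -14.4, 6.8]
gripper_width: 0.16
grip_force: 70.1
```

```bash
python3 ik.py
```

```text
t 11.2 rail xy mm [-90.6 -89.6] heel vs corner [-0.6  0.4] z 24.9 rpy [-1.7940e+02 -8.0000e-02  1.4082e+02] F rail [-15.7 -12.8] Fz 6.8 M [-3.19  3.03  0.17] grip 70.1
```

```bash
python3 -c "
from ik import *
print(arm.sign_off()); report()"
```

```text
the job is handed in; nothing more can be done
None
the job is handed in; nothing more can be done
```

The job is handed in at about 11 s. The small red square is still gripped at about 70 N and lies flat in corner_right, pressing on the rail and the upright with about 15 N and 13 N. The upright reads square to the rail within about 0.005 rad, except one scene-camera edge at 0.013. The judging result was not shown.

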